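Swing the tote's bail in and stack the red brake-pad tray on it

TASK

One bail of the green parts tote is still swung out past its end. First swing that bail fully in over the tote, then take the red tray of brake pads by its black handle and stack it on the two bails, centred on the tote, level and with its long side along the tote's long side, and let go. Leave the yellow tray where it is.

Things in the scene. Friction and masses are not known exactly. Their poses are not given: they have to be found in the camera images.
- tote: Green open parts tote, fixed, 200 mm (its x) by 300 (its y, long side) by 110 high, walls 6 mm; parts in its bottom, below 70 mm. Origin: centre of underside, z up. A U-shaped steel bail (10 mm round bar, 180 mm wide) at each short end: the +y one is already in, the -y one out. Both in, the crossbars lie at tote y = -63 and +63 mm, tops 121 mm above the underside, and carry a stacked tray.
- bail (a joint): Angle of the bail at the tote's -y end: 0 = out, level, crossbar 213 mm from the tote's centre; pi/2 = straight up; 3.14 = fully in, level over the tote (end stop). Starts at 0 to 0.8. Hinge along tote x, at tote y = -138 mm, 116 mm above the underside, 75 mm from the crossbar. Stiff: stays where left, takes about 1.5 to 3 N at the crossbar.
- bail_bar (a point): Middle of the crossbar of the -y bail (yellow sleeve, 70 mm long, 11 mm thick): the place to pinch or push it. The bar runs along the tote's x and may turn between the fingers.
- tray_grip (a point): Centre of the black handle of the loose red tray with brake pads: bar 16 mm (tray x) by 102 mm (tray y) by 18 mm high, over the tray's middle, 85 mm above its underside, 22 mm clear under it. Tray 120 mm (x) by 200 mm (y, long side), walls 50 mm high, flat underside, 0.4 to 0.65 kg. Axes are the tray's own, z up.
- spare_grip (a point): The same point of a yellow tray of the same shape, with nuts and bushes in it: a bystander, to be left alone.
Not all that is in view belongs to the job. Of the things that look like the part that bears tray_grip, the smaller one is meant.

How it is judged:
By the outcome, as a careful person would: the job done as asked, in the order asked, and still so for the second after the job is handed in, with the robot touching nothing.
It also fails if it takes over 64 s, if anything falls off the work surface, if the arm or the gripper's body presses on something with over 40 N, if the wrist force passes 120 N, or if a joint passes its speed limit or range.

ROBOT

A 6-joint arm with a two-finger parallel gripper is mounted at the origin on the work surface. World frame = base frame: x ahead of the robot, y to its left, z up, the work surface at z = 0. Lengths are in mm, angles in rad, forces in N, time in s.
With the tool pointing down it reaches from about 300 to 825 mm from the base axis. Payload 5.4 kg.
Tool frame: the origin (TCP) lies at the very end of the fingers, on their centre line; the grasp point (between the pads) lies 19 mm behind it (robot.grip_point_offset is the distance from the TCP to the grasp point, in mm); z points along the fingers, y is the direction in which the jaws open and shut (so a half turn about z gives the same grasp; the last joint's range is limited). The gripper opens to 92 mm and grips with 3 to 60 N. Pads are 20 mm wide; open, the fingers measure 128 mm over their backs; the gripper's body (75 mm by 189 mm) begins 69 mm behind the grasp point.
Start: joints at [1.13, 0.158, 1.597, -0, 1.386, -0.21], TCP at [131.546, 559.734, 214.601] pointing down, gripper open.
Joint ranges: [-2.91, 2.91], [-0.94, 2.29], [0.18, 2.7], [-1.29, 4.43], [0.17, 2.64], [-3, 3]. Speed limits (rad/s): [2.57, 2.57, 3.14, 3.14, 3.14, 3.14].

INTERFACE

Orientations are given as a rotation vector (axis times angle).
In Python, from plant import robot gives the robot as it stands.
- The arm moves only by the shell command python3 -m jog 'ROWS' [FORCE]. ROWS is text: rows parted by semicolons, each of 7 numbers parted by spaces: the opening, from -1 (shut) to 1 (fully open), then the shift along the tool's x, y, z in mm, then the turn, a rotation vector about the tool's x, y, z in rad. A call has 1 to 10 rows; each row shifts and turns the pose as measured when the row begins, along the tool's axes as they then stand; what a row does not reach is not made up. A row lasts 1/12 s, in which the tool goes at most 41.7 mm and 7.16 degrees, less where a joint would pass 70% of its speed; a pose out of reach is approached as far as the arm can. A call is refused whole if a number of a shift passes 41.7 or a number of a turn 0.125, either way. A call with a gripper value outside its range is refused whole. The fingers move at their own pace and stop on an object; FORCE is the grip in N (left out, the last holds). Time passes only in rows, so rows that do not move let the fingers close. It gives the time, the measured TCP pose, the force and the opening at its end, in the units of the state.
- robot.get_state(): the state, without advancing time (a new reading comes with each control period).
- robot.read_camera(name): name is "scene" or "top"; returns the picture (400x640x3 uint8, red, green, blue); there is no depth.
- robot.camera_model(name): a dict with "camera_matrix" (3x3 intrinsics, pixels), "world_from_camera" (4x4, takes a point from camera to world coordinates). Camera axes: x right, y down, z forward; pixel columns grow to the right and rows downward; lengths in mm; the calibration is good to about 2 mm. A picture is of the moment at which its call begins. camera_model takes no time and is no camera call.
- robot.hand_in(): hands the job in, once; it reports no verdict.
The state is a dict: "t": time; "q": joint angles; "qd": joint speeds; "joint_efforts": joint torques, N m; "position": TCP position; "ee_rot": TCP orientation; "ft_force": force on the tool from outside, world axes, zero at the start; "torque": the same for the moment, N m; "width": opening from 0.0 (shut) to 1.0 (fully open).
Only numpy, scipy, OpenCV 4.12 (cv2) and the standard library are available. Lean on these libraries where they do the work, as an engineer would, in place of code of your own. Each camera call takes 0.05 s, during which the arm holds its last target. There are 200 camera calls.

## Working session

There is one attempt and no reset: what is moved stays moved. The work goes in short steps, Python scripts to look and compute and a shell command to move; the robot and the scene stay as the last step left them, time stands still between calls to the robot, and variables do not carry over. Pictures are saved under pics/ and viewed, about 8 in all and at most 12, crops included, and the job is handed in when it is done.

```bash
mkdir -p pics; ls
python3 - <<'E'
from plant import robot
import cv2,numpy as np
for n in("scene","top"):
    im=robot.read_camera(n); cv2.imwrite(f"pics/{n}0.png",im[:,:,::-1])
    m=robot.camera_model(n); print(n,np.round(m["camera_matrix"],1).tolist(),np.round(m["world_from_camera"],3).tolist())
s=robot.get_state(); print(s)
E
```

```text
pics
scene [[405.6, 0.0, 314.2], [0.0, 405.6, 198.9], [0.0, 0.0, 1.0]] [[0.563, 0.669, -0.485, 947.818], [0.826, -0.451, 0.338, -473.399], [0.008, -0.591, -0.807, 858.293], [0.0, 0.0, 0.0, 1.0]]
top [[432.8, 0.0, 320.7], [0.0, 432.8, 199.8], [0.0, 0.0, 1.0]] [[-0.015, -0.994, 0.112, 370.363], [-1.0, 0.018, 0.024, -191.961], [-0.026, -0.112, -0.993, 1370.776], [0.0, 0.0, 0.0, 1.0]]
{'t': 0.1, 'q': array([ 1.12988693e+00,  1.58975283e-01,  1.59806820e+00,  1.04081033e-06,
        1.38622219e+00, -2.10081615e-01]), 'qd': array([ 0.00119548, -0.00128923, -0.00354332,  0.00147674, -0.00093179,
        0.00068206]), 'joint_efforts': array([ 9.90164290e-05, -3.86501348e+01, -3.22961569e+01,  7.03875907e-02,
        3.39485204e-02, -1.08162533e-05]), 'position': array([131.31773712, 559.23282209, 213.74250696]), 'ee_rot': array([-3.61717478e-01, -3.12015887e+00,  2.48904830e-03]), 'ft_force': array([-0.26188362, -0.94237176,  1.10885143]), 'torque': array([ 0.03955199, -0.03020099, -0.04333969]), 'width': 0.9995219850545927}
```

View pics/top0.png

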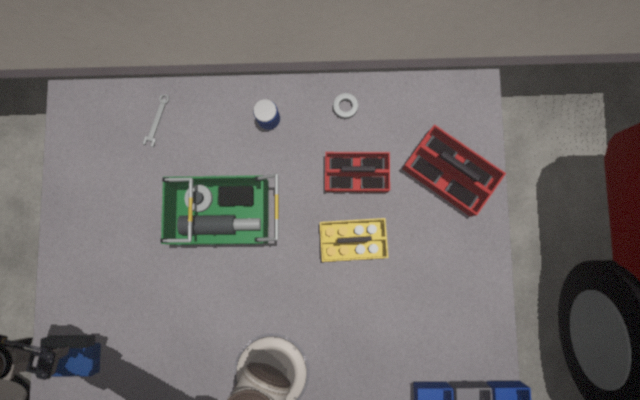

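View pics/scene0.png

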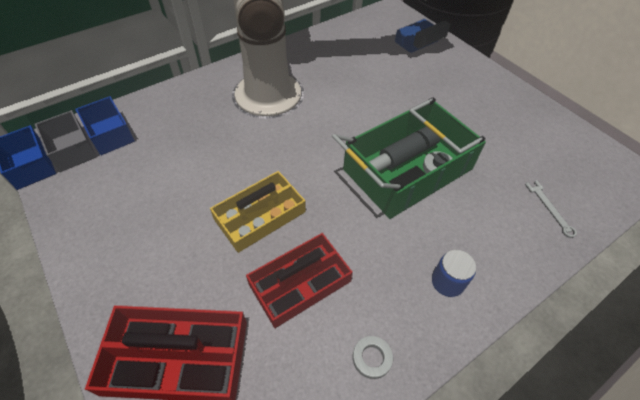

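Candidates in the top view: the small red tray at (357,171), the large red tray at (454,170) and the yellow tray at (353,241). The description picks the small red one. The out bail's sleeve is near (276,207) and the in bail's near (191,207). Next I measure and make one close crop.

```bash
cat > h.py <<'E'
from plant import robot
import cv2,numpy as np
from scipy.spatial.transform import Rotation as R
def ray(n,p):
    m=robot.camera_model(n);K=m["camera_matrix"];T=m["world_from_camera"]
    d=T[:3,:3]@np.linalg.solve(K,[p[0],p[1],1]);return T[:3,3],d/np.linalg.norm(d)
def onz(n,p,z):
    o,d=ray(n,p);return o+d*(z-o[2])/d[2]
def tri(p,q):
    A=np.zeros((3,3));b=np.zeros(3);rs=[ray("scene",p),ray("top",q)]
    for o,d in rs:
        M=np.eye(3)-np.outer(d,d);A+=M;b+=M@o
    x=np.linalg.solve(A,b)
    return x,[round(float(np.linalg.norm(np.cross(x-o,d))),1) for o,d in rs]
def proj(n,X):
    m=robot.camera_model(n);c=np.linalg.inv(m["world_from_camera"])@np.append(X,1);u=m["camera_matrix"]@c[:3];return u[:2]/u[2]
def blobs(im,lo,hi,box,amin=8):
    hsv=cv2.cvtColor(im,cv2.COLOR_RGB2HSV);m=cv2.inRange(hsv,np.array(lo),np.array(hi))
    k=np.zeros_like(m);x0,y0,x1,y1=box;k[y0:y1,x0:x1]=m[y0:y1,x0:x1]
    n,l,st,c=cv2.connectedComponentsWithStats(k)
    return [(c[i],st[i],(l==i)) for i in range(1,n) if st[i][4]>=amin]
E
python3 - <<'E'
from h import *
S=cv2.imread("pics/scene0.png")[:,:,::-1].copy();T=cv2.imread("pics/top0.png")[:,:,::-1].copy()
for n,im,box in(("s",S,(330,95,490,200)),("t",T,(155,165,290,255))):
    for c,st,m in blobs(im,(15,110,90),(32,255,255),box): print(n,"sleeve",c.round(1),st)
for n,im,box in(("s",S,(240,225,360,330)),("t",T,(318,145,396,200))):
    for lo,hi in(((0,130,60),(8,255,255)),((170,130,60),(180,255,255))):
        for c,st,m in blobs(im,lo,hi,box,60):
            r=cv2.minAreaRect(np.argwhere(m)[:,::-1].astype(np.float32)); print(n,"red",c.round(1),st,r)
    for c,st,m in blobs(im,(0,0,0),(180,255,48),box,15):print(n,"blk",c.round(1),st,cv2.minAreaRect(np.argwhere(m)[:,::-1].astype(np.float32)))
a=cv2.resize(T[140:260,155:400],None,fx=3.2,fy=3.2,interpolation=2)[:, :784]
b=np.hstack([cv2.resize(S[220:330,235:365],(390,200+10)),cv2.resize(S[95:210,330:490],(394,210))])
cv2.imwrite("pics/c1.png",np.vstack([a,b])[:,:,::-1])
E
```

```text
s sleeve [434.3 129.3] [424 121  21  18 110]
s sleeve [356.3 158.3] [346 148  22  21 129]
t sleeve [276. 206.] [275 195   3  23  69]
t sleeve [189.9 210.3] [188 198   5  23  88]
s red [294.6 276. ] [ 247  234  105   88 2387] ((299.39019775390625, 275.749267578125), (54.20110321044922, 94.62042236328125), 60.642250061035156)
s blk [298.2 268.9] [280 258  39  23  92] ((298.9093322753906, 268.34454345703125), (2.5193541049957275, 43.404884338378906), 59.74356460571289)
t red [355.3 177.9] [325 153  64  39 523] ((356.5, 172.0), (38.0, 63.0), 90.0)
t red [357.5 159.3] [353 153  12  13  79] ((358.5, 159.0), (12.0, 11.0), 90.0)
```

View pics/c1.png

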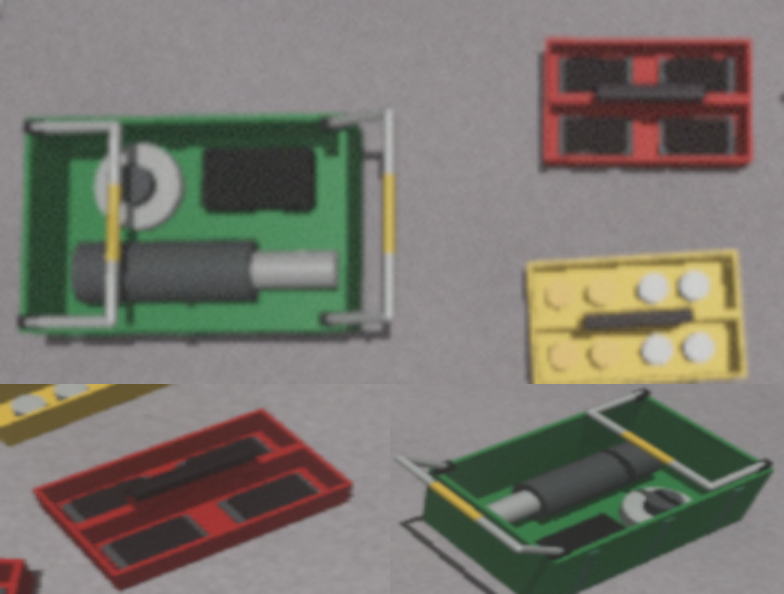

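The crop shows the small red tray with its handle centred near top pixel (358.4,169.1). The out bail is raised a little, with its sleeve at (276,206). The choice stands.

Run:
```python
from h import *
a,e=tri((434.3,129.3),(189.9,210.3));print("in",a.round(1),e)
b,e=tri((356.3,158.3),(276,206));print("out",b.round(1),e)
print("in on z116",onz("top",(189.9,210.3),116).round(1),onz("scene",(434.3,129.3),116).round(1))
d=(a-b)[:2];d/=np.linalg.norm(d);print("tote y yaw deg from world y",np.degrees(np.arctan2(-d[0],d[1])))
c=a[:2]-63*d;print("centre",c.round(1)); r=np.dot(b[:2]-c,d);print("out along",r,"angle",np.degrees(np.arctan2(b[2]-116,-(r+138))),"rad",np.hypot(b[2]-116,r+138))
print("handle tri",tri((301,264),(358.4,169.1)),"on94",onz("top",(358.4,169.1),94).round(1))
for p in((341.6,169),(375.6,169)):print("end",onz("top",p,94).round(1))
T=cv2.imread("pics/top0.png")[:,:,::-1].copy()
# red/yellow tray outlines
m=np.zeros(T.shape[:2],np.uint8)
for lo,hi in(((0,110,45),(9,255,255)),((170,110,45),(180,255,255))):
    m|=cv2.inRange(cv2.cvtColor(T,cv2.COLOR_RGB2HSV),lo,hi)
k=np.zeros_like(m);k[145:200,318:396]=m[145:200,318:396]
for q in cv2.boxPoints(cv2.minAreaRect(np.argwhere(k)[:,::-1].astype(np.float32))):print("red",q,onz("top",q,50).round(1))
for q in((22.5,118),(22,326),(365,125),(362,333)):print("tote corner",onz("top",(q[0]/3.2+155,q[1]/3.2+140),110).round(1))
```

```text
in [489.1 223.9 114.1] [1.4, 1.4]
out [490.8 -38.1 165.9] [0.6, 0.6]
in on z116 [488.  222.1 116. ] [490.9 223.5 116. ]
tote y yaw deg from world y 0.3767559708502395
centre [489.5 160.9]
out along -199.00053885241024 angle 39.29547517205609 rad 78.82324481326144
handle tri (array([ 607.80131603, -272.58734849,   87.12125078]), [3.9, 3.9]) on94 [ 604.7 -275.5   94. ]
end [ 606.  -225.4   94. ]
end [ 604.  -326.8   94. ]
red [325. 152.] [ 668.8 -176.1   50. ]
red [389. 152.] [ 664.6 -374.3   50. ]
red [389. 191.] [ 542.8 -370.3   50. ]
red [325. 191.] [ 546.5 -174.1   50. ]
tote corner [590.  309.6 110. ]
tote corner [397.2 305.1 110. ]
tote corner [577.2 -10.1 110. ]
tote corner [386.  -7. 110.]
```

```bash
cat >> h.py <<'E'
def go(target,ydir=None):
    "print shift in tool axes to take TCP to target, and the turn about tool z to bring tool y along ydir (mod pi)"
    s=robot.get_state();r=R.from_rotvec(s["ee_rot"]).as_matrix()
    print("t",round(s["t"],2),"pos",s["position"].round(1),"q6",s["q"][5].round(2),"toolx",r[:,0].round(3),"tooly",r[:,1].round(3),"toolz",r[:,2].round(3),"F",s["ft_force"].round(1),"w",round(s["width"],3))
    if target is not None: print("shift tool",(r.T@(np.array(target)-s["position"])).round(1))
    tl=r.T@np.array([0,0,-1.]);print("level turn",np.cross([0,0,1],tl).round(4))
    if ydir is not None:
        v=r.T@np.append(ydir,0);a=np.arctan2(-v[0],v[1]);a=(a+np.pi/2)%np.pi-np.pi/2;print("turn z",a.round(3))
E
python3 - <<'E'
from h import *
T=cv2.imread("pics/top0.png")[:,:,::-1].copy()
hsv=cv2.cvtColor(T,cv2.COLOR_RGB2HSV);g=cv2.inRange(hsv,(55,90,30),(85,255,255))
up=[];lo=[]
for x in range(195,255):
    ys=np.where(g[165:260,x])[0]+165
    up.append(onz("top",(x,ys[0]-.5),110));lo.append(onz("top",(x,ys[-1]+.5),110))
for L in(up,lo):
    L=np.array(L);p=np.polyfit(L[:,1]-160,L[:,0],1);print("edge slope deg",np.degrees(p[0]),"x at y=160",p[1])
l=[]
for y in range(185,240):
    xs=np.where(g[y,155:290])[0]+155
    if len(xs): l.append(onz("top",(xs[0]-.5,y),110))
l=np.array(l);print("left edge y med",np.median(l[:,1]),np.polyfit(l[:,0],l[:,1],1))
go((491,-38,300),(0,1))
E
```

```text
edge slope deg 0.9826869599839225 x at y=160 588.2495093250726
edge slope deg 0.4130894033593154 x at y=160 390.27266764605184
left edge y med 306.5896366884974 [1.1052668e-01 2.4958750e+02]
t 0.1 pos [131.3 559.2 213.7] q6 -0.21 toolx [-0.973  0.229  0.   ] tooly [ 0.229  0.973 -0.002] toolz [-0.001 -0.002 -1.   ] F [-0.3 -0.9  1.1] w 1.0
shift tool [-486.7 -499.2  -85.6]
level turn [-0.0016 -0.0003  0.    ]
turn z -0.231
```

```bash
python3 -m jog '1 0 0 -25 0 0 -0.115;1 0 0 -25 0 0 -0.116;1 -21 -35 0 0 0 0;1 -21 -35 0 0 0 0;1 -21 -35 0 0 0 0;1 -21 -35 0 0 0 0;1 -21 -35 0 0 0 0;1 -21 -35 0 0 0 0;1 -21 -35 0 0 0 0;1 -21 -35 0 0 0 0' && python3 -m jog '1 -21 -35 0 0 0 0;1 -21 -35 0 0 0 0;1 -21 -35 0 0 0 0;1 -21 -35 0 0 0 0;1 -21 -35 0 0 0 0;1 -21 -35 0 0 0 0;1 0 0 0 0 0 0'; python3 -c "
from h import *
go((490,-36,240),(0,1))"
```

```text
t: 0.93
position: [301.9, 276.2, 261.1]
ee_rot: [0.042, -3.136, 0.012]
ft_force: [1.0, 0.4, -0.1]
width: 1.003
t: 1.52
position: [435.0, 57.6, 260.4]
ee_rot: [0.032, -3.137, 0.014]
ft_force: [0.2, 0.2, -0.2]
width: 1.002
t 1.52 pos [435.   57.6 260.4] q6 -1.73 toolx [-1.    -0.02   0.005] tooly [-0.02   1.    -0.009] toolz [-0.004 -0.009 -1.   ] F [ 0.2  0.2 -0.2] w 1.002
shift tool [-53.2 -94.5  21. ]
level turn [-0.0091 -0.0046  0.    ]
turn z 0.02
```

```bash
python3 -m jog '1 -18 -32 7 -0.009 -0.005 -0.02;1 -18 -32 7 0 0 0;1 -17 -30 7 0 0 0;1 0 0 0 0 0 0;1 0 0 0 0 0 0'
python3 - <<'E'
from h import *
go((490,-36,240),(0,1))
for n in("scene","top"):
    im=robot.read_camera(n); cv2.imwrite(f"pics/{n}1.png",im[:,:,::-1])
S=cv2.imread("pics/scene1.png");T=cv2.imread("pics/top1.png")
cv2.imwrite("pics/c2.png",np.hstack([cv2.resize(S[60:220,290:450],(400,400)),cv2.resize(T[150:270,210:330],(400,400))]))
E
```

```text
t: 1.93
position: [491.5, -36.9, 237.1]
ee_rot: [0.06, -3.139, -0.006]
ft_force: [0.4, -0.1, 0.9]
width: 1.0
t 1.93 pos [491.5 -36.9 237.1] q6 -1.93 toolx [-0.999 -0.038  0.002] tooly [-0.038  0.999  0.004] toolz [-0.002  0.004 -1.   ] F [ 0.4 -0.1  0.9] w 1.0
shift tool [ 1.4  1.  -2.9]
level turn [ 0.0037 -0.0022  0.    ]
turn z 0.038
```

View pics/c2.png

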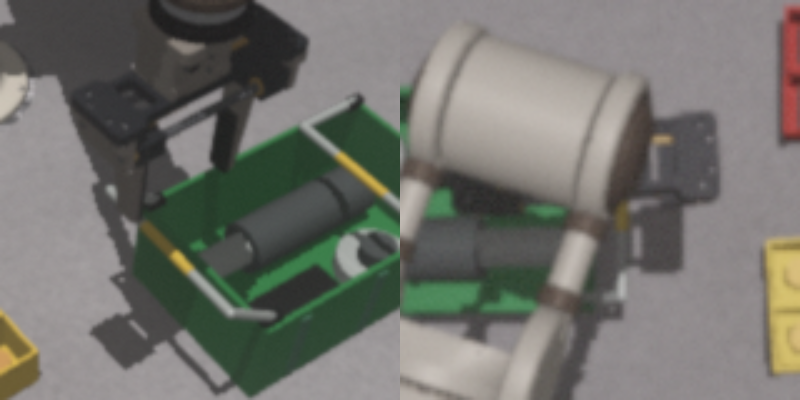

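The fingers hang above the sleeve and straddle it: sleeve at about (363,160) in the scene view, fingers on either side. I descend and close.

```bash
python3 -m jog '1 1 1 23 0.003 -0.002 0.038;1 0 0 23 0 0 0;1 0 0 23 0 0 0;1 0 0 20 0 0 0;1 0 0 0 0 0 0;-1 0 0 0 0 0 0;-1 0 0 0 0 0 0;-1 0 0 0 0 0 0;-1 0 0 0 0 0 0;-1 0 0 0 0 0 0' 15 && python3 -m jog '-1 0 0 0 0 0 0;-1 0 0 0 0 0 0;-1 0 0 0 0 0 0;-1 0 0 0 0 0 0'
python3 - <<'E'
from h import *
go((490,-36,145),(0,1))
im=robot.read_camera("scene"); cv2.imwrite("pics/c3.png",cv2.resize(im[80:220,290:450],(640,560))[:,:,::-1])
E
```

```text
t: 2.87
position: [491.6, -25.4, 154.9]
ee_rot: [-0.021, 3.127, -0.004]
ft_force: [-0.4, -0.4, 0.4]
width: 0.659
t: 3.2
position: [493.2, -26.1, 157.4]
ee_rot: [-0.021, 3.123, -0.006]
ft_force: [0.1, 0.2, 1.1]
width: 0.369
t 3.2 pos [493.2 -26.1 157.4] q6 -1.88 toolx [-1.    -0.013 -0.019] tooly [-0.013  1.    -0.004] toolz [ 0.019 -0.004 -1.   ] F [0.1 0.2 1.1] w 0.369
shift tool [ 3.5 -9.8 12.4]
level turn [-0.004   0.0188  0.    ]
turn z 0.013
```

View pics/c3.png

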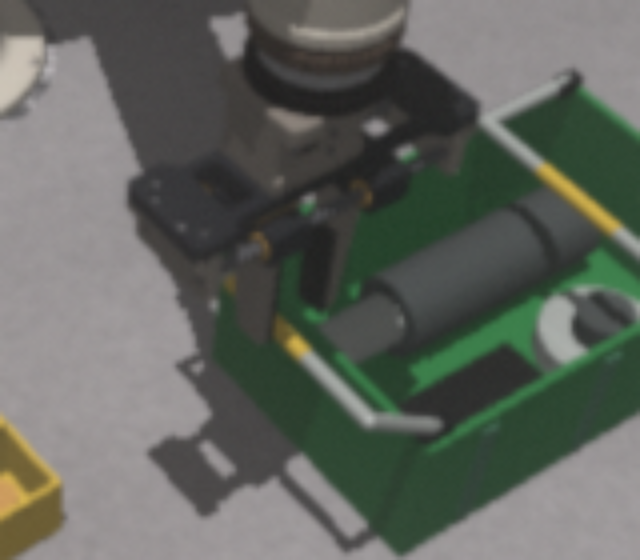

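The sleeve, near crop (290,335), is between the fingers, but the TCP drifted up and inward. I correct that and finish closing.

```bash
python3 -m jog '-1 2 -8 11 0 0.018 0.01;-1 0 0 0 0 0 0;-1 0 0 0 0 0 0;-1 0 0 0 0 0 0;-1 0 0 0 0 0 0;-1 0 0 0 0 0 0' 20; python3 -c "
from h import *
go((490,-36,145),(0,1))"
```

```text
t: 3.75
position: [492.3, -37.9, 146.9]
ee_rot: [-0.003, 3.14, -0.016]
ft_force: [-0.9, -0.8, 0.6]
width: 0.098
t 3.75 pos [492.3 -37.9 146.9] q6 -1.89 toolx [-1.    -0.002 -0.001] tooly [-0.002  1.    -0.01 ] toolz [ 0.001 -0.01  -1.   ] F [-0.9 -0.8  0.6] w 0.098
shift tool [2.3 1.9 1.9]
level turn [-0.01    0.0013  0.    ]
turn z 0.002
```

```bash
python3 -m jog '-1 1 0 1 -0.01 0 0;-1 0 0 0 0 0 0;-1 0 0 0 0 0 0' 20; python3 -c "
from h import *
go((490,-36,145),(0,1))
s=robot.get_state()['position'];h=np.array([21.5,116]);p=np.array([s[1],s[2]+19]);print('rad',np.linalg.norm(p-h))
a0=np.arctan2(p[1]-116,21.5-p[0]);print(a0)
for a in np.linspace(a0,np.pi,15):print((h+75*np.array([-np.cos(a),np.sin(a)])-[0,19]).round(1))"
```

```text
t: 4.0
position: [492.3, -38.1, 146.4]
ee_rot: [-0.003, 3.137, 0.0]
ft_force: [0.1, -2.0, 1.3]
width: 0.097
t 4.0 pos [492.3 -38.1 146.4] q6 -1.9 toolx [-1.    -0.002 -0.004] tooly [-0.002  1.     0.   ] toolz [ 0.004  0.    -1.   ] F [ 0.1 -2.   1.3] w 0.097
shift tool [2.3 2.1 1.4]
level turn [ 0.0001  0.0045 -0.    ]
turn z 0.002
rad 77.4494735852449
0.6924975385816556
[-36.2 144.9]
[-27.  154.2]
[-16.3 161.8]
[ -4.5 167.4]
[  8.2 170.8]
[ 21.2 172. ]
[ 34.3 170.9]
[ 47.  167.5]
[ 58.8 162. ]
[ 69.6 154.6]
[ 78.9 145.3]
[ 86.4 134.6]
[ 92.  122.7]
[ 95.4 110.1]
[96.5 97. ]
```

```bash
python3 -m jog '-1 0 9 -9 0 0 0;-1 0 11 -8 0 0 0;-1 0 12 -6 0 0 0;-1 0 12 -4 0 0 0;-1 0 13 -1 0 0 0' 20; python3 -c "
from h import *
go(None)
s=robot.get_state()['position'];p=np.array([s[1]-20,s[2]+19-115]);print('rad',np.linalg.norm(p),np.arctan2(p[1],-p[0]))"
```

```text
t: 4.42
position: [492.8, 13.0, 177.1]
ee_rot: [0.003, 3.136, -0.022]
ft_force: [0.9, -3.9, 5.2]
width: 0.104
t 4.42 pos [492.8  13.  177.1] q6 -1.78 toolx [-1.     0.002 -0.006] tooly [ 0.002  1.    -0.014] toolz [ 0.006 -0.014 -1.   ] F [ 0.9 -3.9  5.2] w 0.104
level turn [-0.0143  0.0059  0.    ]
rad 81.40343398085636 1.4845318067068654
```

```bash
python3 -m jog '-1 0 10 4 -0.014 0 0;-1 0 12 2 0 0 0;-1 0 12 3 0 0 0' 20
python3 - <<'E'
from h import *
go(None)
s=robot.get_state()['position'];p=np.array([s[1]-20,s[2]+19-115]);print('rad',np.linalg.norm(p),np.arctan2(p[1],-p[0]))
im=robot.read_camera("scene"); cv2.imwrite("pics/c4.png",cv2.resize(im[70:220,290:480],(760,600))[:,:,::-1])
E
```

```text
t: 4.67
position: [493.4, 46.8, 173.1]
ee_rot: [0.001, 3.134, -0.008]
ft_force: [2.8, -6.2, -5.9]
width: 0.105
t 4.67 pos [493.4  46.8 173.1] q6 -1.72 toolx [-1.     0.001 -0.008] tooly [ 0.001  1.    -0.005] toolz [ 0.008 -0.005 -1.   ] F [ 2.8 -6.2 -5.9] w 0.105
level turn [-0.0049  0.0079  0.    ]
rad 81.67797600799831 1.9055026195931763
```

View pics/c4.png

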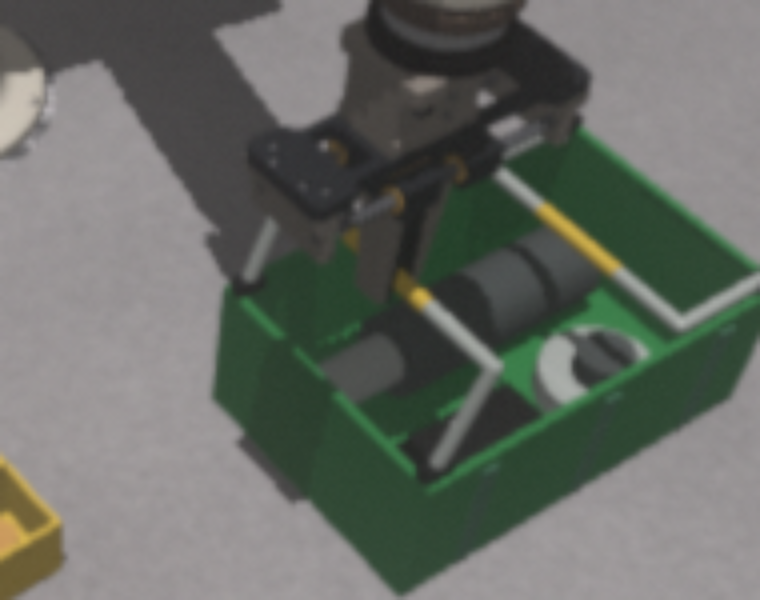

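The bail follows: bar pinched at crop (400,285), already past upright. I continue along the arc.

```bash
python3 -m jog '-1 0 11 8 0 0.007 0;-1 0 11 9 0 0 0;-1 0 9 10 0 0 0;-1 0 8 11 0 0 0;-1 0 6 12 0 0 0' 20; python3 -c "
from h import *
go(None)
s=robot.get_state()['position'];p=np.array([s[1]-20,s[2]+19-115]);print('rad',np.linalg.norm(p),np.arctan2(p[1],-p[0]))"
```

```text
t: 5.13
position: [493.8, 93.3, 122.4]
ee_rot: [-0.003, 3.139, -0.014]
ft_force: [0.6, -13.0, -1.3]
width: 0.104
t 5.13 pos [493.8  93.3 122.4] q6 -1.62 toolx [-1.    -0.002 -0.003] tooly [-0.002  1.    -0.009] toolz [ 0.003 -0.009 -1.   ] F [  0.6 -13.   -1.3] w 0.104
level turn [-0.0089  0.0026  0.    ]
rad 77.94866423749461 2.795823580958951
```

```bash
python3 -m jog '-1 0 1 11 -0.009 0 0;-1 0 0 11 0 0 0;-1 0 0 5 0 0 0' 20; python3 -c "
from h import *
go(None)
s=robot.get_state()['position'];p=np.array([s[1]-20,s[2]+19-115]);print('rad',np.linalg.norm(p),np.arctan2(p[1],-p[0]))"
```

```text
t: 5.38
position: [496.1, 95.6, 95.7]
ee_rot: [-0.005, 3.135, 0.0]
ft_force: [-8.1, -4.7, 29.4]
width: 0.101
t 5.38 pos [496.1  95.6  95.7] q6 -1.62 toolx [-1.    -0.003 -0.007] tooly [-0.003  1.     0.   ] toolz [ 0.007  0.    -1.   ] F [-8.1 -4.7 29.4] w 0.101
level turn [ 0.0002  0.007  -0.    ]
rad 75.59634012588741 -3.13812413183791
```

```bash
python3 -m jog '1 0 0 0 0 0 0;1 0 0 0 0 0 0;1 0 0 0 0 0 0;1 0 0 0 0 0 0;1 0 0 0 0 0 0;1 0 0 -30 0 0.006 0;1 0 0 -40 0 0 0;1 0 0 -40 0 0 0;1 0 -10 -40 0 0 0;1 0 -40 0 0 0 0' && python3 -m jog '1 -10 -40 0 0 0 0.12;1 -10 -40 0 0 0 0.12;1 -10 -40 0 0 0 0.12;1 0 0 0 0 0 0'
python3 - <<'E'
from h import *
go((605,-275,180),(1,0.02))
S=robot.read_camera("scene");T=robot.read_camera("top")
cv2.imwrite("pics/c5.png",np.hstack([cv2.resize(S[80:220,320:500],(400,311)),cv2.resize(T[160:260,150:278],(400,311))])[:,:,::-1])
for n,im,box in(("s",S,(330,95,490,200)),("t",T,(155,165,290,255))):
    for c,st,m in blobs(im,(15,110,90),(32,255,255),box): print(n,"sleeve",c.round(1),st,onz("scene" if n=="s" else "top",c,116).round(1))
E
```

```text
t: 6.22
position: [489.5, 52.0, 241.1]
ee_rot: [0.016, -3.123, -0.014]
ft_force: [1.9, -0.7, -0.2]
width: 0.802
t: 6.55
position: [507.4, -77.6, 243.2]
ee_rot: [-0.57, -3.077, -0.006]
ft_force: [-0.8, -0.8, -0.3]
width: 1.001
t 6.55 pos [507.4 -77.6 243.2] q6 -1.59 toolx [-0.934  0.358  0.013] tooly [0.358 0.934 0.001] toolz [-0.011  0.006 -1.   ] F [-0.8 -0.8 -0.3] w 1.001
shift tool [-162.6 -149.5   61. ]
level turn [ 0.0013 -0.0125  0.    ]
turn z 1.185
s sleeve [434.3 129.4] [424 121  21  18 112] [491.1 223.3 116. ]
s sleeve [397.  148.7] [387 140  21  19 115] [489.  97. 116.]
t sleeve [189.9 210.2] [188 198   5  23  87] [488.3 222.1 116. ]
t sleeve [232.9 213.7] [231 206   5  14  42] [475.7  95.3 116. ]
```

View pics/c5.png

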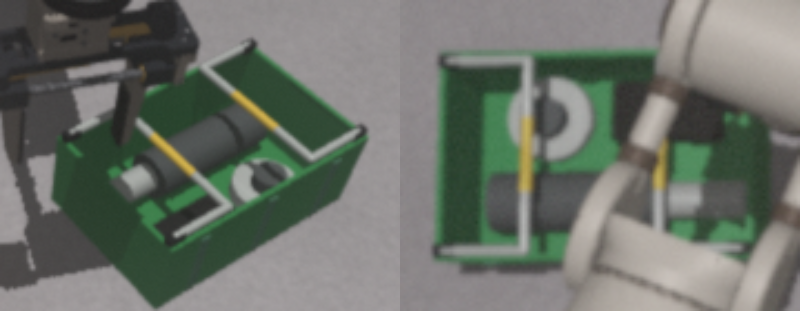

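Both bails lie in: sleeves at scene (434,129) and (397,149), i.e. y ≈ 223 and 97. The tote centre is about (489.5,159.5). Now to the tray.

```bash
python3 -m jog '1 -27 -25 5 0 -0.012 0;1 -27 -25 5 0 0 0;1 -27 -25 5 0 0 0;1 -27 -25 5 0 0 0;1 -27 -25 5 0 0 0;1 -27 -25 5 0 0 0' && python3 -m jog '1 0 0 0 0 0 0.12;1 0 0 0 0 0 0.12;1 0 0 0 0 0 0.12;1 0 0 0 0 0 0.12;1 0 0 0 0 0 0.12;1 0 0 0 0 0 0.12;1 0 0 0 0 0 0.12;1 0 0 0 0 0 0.12;1 0 0 0 0 0 0.12' ; python3 -c "
from h import *
go((605,-275,180),(1,-0.02))"
```

```text
t: 7.15
position: [612.1, -258.6, 209.2]
ee_rot: [-0.517, -3.096, -0.02]
ft_force: [1.6, 0.1, 0.3]
width: 0.997
t: 7.9
position: [616.4, -243.9, 195.8]
ee_rot: [-2.047, -2.344, -0.017]
ft_force: [-1.1, 0.9, -0.1]
width: 1.001
t 7.9 pos [ 616.4 -243.9  195.8] q6 -0.7 toolx [-0.135  0.99   0.03 ] tooly [ 0.991  0.135 -0.011] toolz [-0.015  0.028 -1.   ] F [-1.1  0.9 -0.1] w 1.001
shift tool [-29.8 -15.4  15.1]
level turn [-0.011  -0.0296  0.    ]
turn z 0.155
```

```bash
python3 -m jog '1 -10 -5 0 -0.011 -0.03 0.078;1 -10 -5 0 0 0 0.078;1 -10 -5 0 0 0 0;1 0 0 0 0 0 0;1 0 0 0 0 0 0'
python3 - <<'E'
from h import *
go((605,-275,66),(1,-0.02))
S=robot.read_camera("scene");T=robot.read_camera("top")
cv2.imwrite("pics/c6.png",np.hstack([cv2.resize(S[160:340,220:400],(400,400)),cv2.resize(T[110:230,300:420],(400,400))])[:,:,::-1])
E
```

```text
t: 8.32
position: [604.8, -264.2, 192.8]
ee_rot: [-2.231, -2.204, -0.0]
ft_force: [-0.4, 0.9, -0.1]
width: 1.005
t 8.32 pos [ 604.8 -264.2  192.8] q6 -0.58 toolx [0.012 1.    0.004] tooly [ 1.    -0.012 -0.004] toolz [-0.004  0.004 -1.   ] F [-0.4  0.9 -0.1] w 1.005
shift tool [-11.3   0.8 126.8]
level turn [-0.0039 -0.0041  0.    ]
turn z 0.008
```

View pics/c6.png

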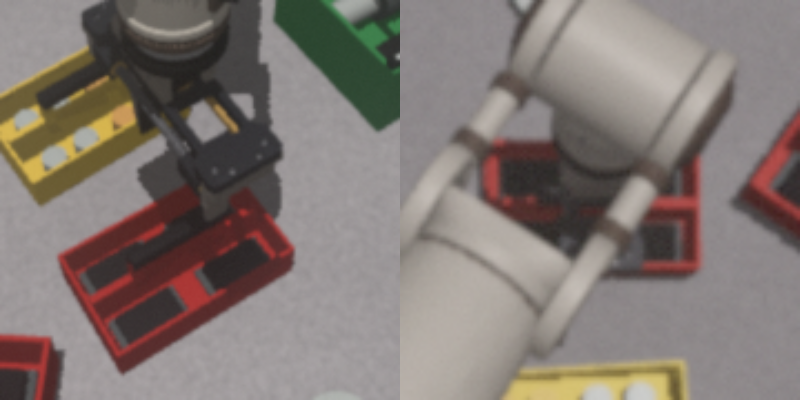

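The gripper stands over the red tray, with the handle (crop (165,240) in the scene view) below it. I descend.

```bash
python3 -m jog '1 -5 0 25 -0.004 -0.004 0.008;1 -5 0 25 0 0 0;1 -1 0 25 0 0 0;1 0 0 25 0 0 0;1 0 0 15 0 0 0;1 0 0 0 0 0 0'; python3 -c "
from h import *
go((605,-275,66),(1,-0.02))"
```

```text
t: 8.92
position: [608.9, -274.2, 77.0]
ee_rot: [2.229, 2.203, 0.005]
ft_force: [-0.4, 0.2, -0.1]
width: 1.0
t 8.92 pos [ 608.9 -274.2   77. ] q6 -0.59 toolx [ 0.012  1.    -0.003] tooly [ 1.    -0.012  0.007] toolz [ 0.007 -0.003 -1.   ] F [-0.4  0.2 -0.1] w 1.0
shift tool [-0.8 -3.9 11. ]
level turn [ 0.0075  0.0033 -0.    ]
turn z 0.008
```

```bash
python3 -m jog '1 0 -4 10 0.007 0.003 0.008;-1 0 0 0 0 0 0;-1 0 0 0 0 0 0;-1 0 0 0 0 0 0;-1 0 0 0 0 0 0;-1 0 0 0 0 0 0' 35 && python3 -c "
from h import *
go((605,-275,66),(1,-0.02))"
```

```text
t: 9.42
position: [607.1, -274.6, 70.4]
ee_rot: [2.237, 2.198, 0.002]
ft_force: [1.0, 0.3, 0.5]
width: 0.663
t 9.42 pos [ 607.1 -274.6   70.4] q6 -0.59 toolx [ 0.018  1.    -0.003] tooly [ 1.    -0.018  0.004] toolz [ 0.004 -0.003 -1.   ] F [1.  0.3 0.5] w 0.663
shift tool [-0.5 -2.1  4.4]
level turn [ 0.0044  0.0026 -0.    ]
turn z 0.002
```

```bash
python3 -m jog '-1 0 -2 3 0.004 0.002 0;-1 0 0 0 0 0 0;-1 0 0 0 0 0 0;-1 0 0 1 0 0 0;-1 0 0 0 0 0 0;-1 0 0 1 0 0 0;-1 0 0 0 0 0 0;-1 0 0 0 0 0 0;-1 0 0 0 0 0 0' 35 && python3 -c "
from h import *
go((605,-275,66),(1,-0.02))"
```

```text
t: 10.17
position: [607.6, -275.8, 68.2]
ee_rot: [2.236, 2.197, 0.003]
ft_force: [1.2, -0.2, 0.4]
width: 0.17
t 10.17 pos [ 607.6 -275.8   68.2] q6 -0.59 toolx [ 0.017  1.    -0.004] tooly [ 1.    -0.017  0.007] toolz [ 0.006 -0.004 -1.   ] F [ 1.2 -0.2  0.4] w 0.17
shift tool [ 0.7 -2.6  2.2]
level turn [ 0.0065  0.0037 -0.    ]
turn z 0.003
```

```bash
python3 -m jog '-1 0 0 -8 0 0 0;-1 0 0 -15 0 0 0;-1 0 0 -25 0 0 0;-1 0 0 -30 0 0 0;-1 0 0 -30 0 0 0;-1 0 0 -30 0 0 0;-1 0 0 -30 0 0 0;-1 0 0 -20 0 0 0;-1 0 0 -5 0 0 0;-1 0 0 0 0 0 0' 40
python3 - <<'E'
from h import *
go((489.5,159.5,255),(1,-0.01))
S=robot.read_camera("scene");T=robot.read_camera("top")
cv2.imwrite("pics/c7.png",np.hstack([cv2.resize(S[100:300,200:400],(400,400)),cv2.resize(T[110:230,300:420],(400,400))])[:,:,::-1])
E
```

```text
t: 11.0
position: [597.9, -270.5, 258.1]
ee_rot: [-2.223, -2.184, 0.01]
ft_force: [0.4, 0.2, -4.0]
width: 0.169
t 11.0 pos [ 597.9 -270.5  258.1] q6 -0.59 toolx [0.018 1.    0.013] tooly [ 1.    -0.017 -0.022] toolz [-0.022  0.013 -1.   ] F [ 0.4  0.2 -4. ] w 0.169
shift tool [ 427.9 -115.9   11.2]
level turn [-0.0223 -0.0128  0.    ]
turn z -0.008
```

View pics/c7.png

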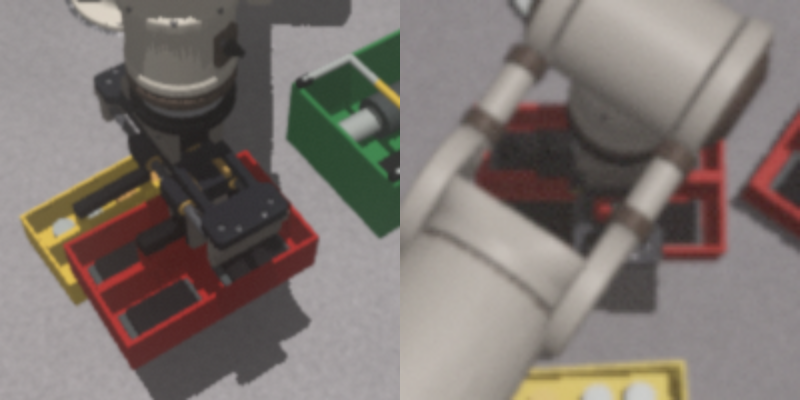

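The tray is lifted and level in the grip. I carry it over the tote.

```bash
python3 -m jog '-1 10 -3 0 -0.022 -0.012 0;-1 22 -6 0 0 0 0;-1 25 -7 0 0 0 0;-1 25 -7 0 0 0 0;-1 25 -7 0 0 0 0;-1 25 -7 0 0 0 0;-1 25 -7 0 0 0 0;-1 25 -7 0 0 0 0;-1 25 -7 0 0 0 0;-1 25 -7 0 0 0 0' && python3 -c "
from h import *
go((489.5,159.5,255),(1,-0.01))"
```

```text
t: 11.93
position: [521.0, -27.3, 229.8]
ee_rot: [-2.218, -2.159, 0.028]
ft_force: [1.3, -0.4, -4.0]
width: 0.166
t 11.93 pos [521.  -27.3 229.8] q6 -0.26 toolx [0.028 0.999 0.019] tooly [ 0.999 -0.027 -0.045] toolz [-0.045  0.021 -0.999] F [ 1.3 -0.4 -4. ] w 0.166
shift tool [186.3 -37.6 -19.9]
level turn [-0.0453 -0.0193  0.    ]
turn z -0.018
```

```bash
python3 -m jog '-1 25 -5 -8 -0.045 -0.019 -0.018;-1 25 -5 -8 0 0 0;-1 25 -5 -8 0 0 0;-1 25 -5 -4 -0.01 -0.005 0;-1 25 -5 -4 0 0 0;-1 20 -4 -4 -0.01 -0.005 0;-1 12 -2 -2 0 0 0;-1 0 0 0 0 0 0;-1 0 0 0 0 0 0' && python3 -c "
from h import *
go((489.5,159.5,225),(1,-0.01))"
```

```text
t: 12.68
position: [474.5, 142.9, 246.7]
ee_rot: [-2.217, -2.212, 0.028]
ft_force: [-0.2, -0.6, -3.1]
width: 0.172
t 12.68 pos [474.5 142.9 246.7] q6 0.05 toolx [ 0.002  1.    -0.006] tooly [ 1.    -0.002 -0.02 ] toolz [-0.02  -0.005 -1.   ] F [-0.2 -0.6 -3.1] w 0.172
shift tool [16.7 15.4 21.3]
level turn [-0.0197  0.0055  0.    ]
turn z 0.008
```

```bash
python3 -m jog '-1 8 8 7 -0.02 0.005 0.008;-1 8 8 7 0 0 0;-1 0 0 7 0 0 0;-1 0 0 0 0 0 0;-1 0 0 0 0 0 0;-1 0 0 0 0 0 0'
python3 - <<'E'
from h import *
go((489.5,159.5,225),(1,-0.01))
S=robot.read_camera("scene");T=robot.read_camera("top")
cv2.imwrite("pics/scene8.png",S[:,:,::-1]);cv2.imwrite("pics/top8.png",T[:,:,::-1])
cv2.imwrite("pics/c8.png",np.hstack([cv2.resize(S[30:230,310:510],(400,400)),cv2.resize(T[150:270,150:290],(467-67,343+57))])[:,:,::-1])
E
```

```text
t: 13.18
position: [487.5, 153.3, 217.3]
ee_rot: [-2.234, -2.201, 0.019]
ft_force: [-0.5, 0.2, -3.9]
width: 0.169
t 13.18 pos [487.5 153.3 217.3] q6 0.09 toolx [ 0.015  1.    -0.005] tooly [ 1.    -0.015 -0.012] toolz [-0.012 -0.005 -1.   ] F [-0.5  0.2 -3.9] w 0.169
shift tool [ 6.1  1.8 -7.8]
level turn [-0.0124  0.0048  0.    ]
turn z -0.005
```

View pics/c8.png

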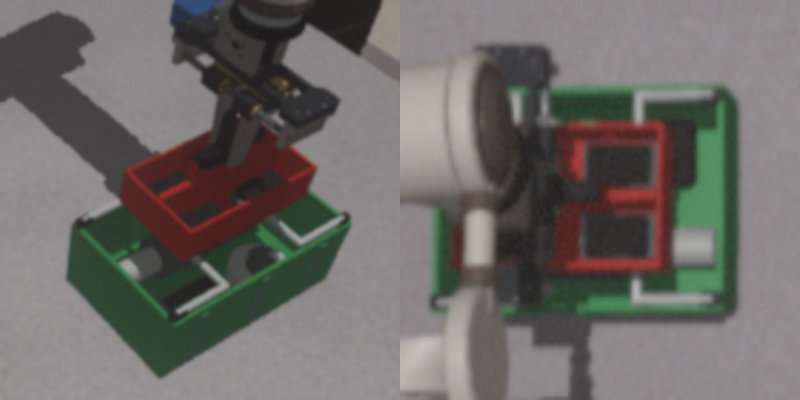

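The tray hangs over the tote. I use its visible edges in the top view to check the grip offset.

Run:
```python
from h import *
T=cv2.imread("pics/top8.png")[:,:,::-1].copy();hsv=cv2.cvtColor(T,cv2.COLOR_RGB2HSV)
m=cv2.inRange(hsv,(0,110,45),(9,255,255))|cv2.inRange(hsv,(170,110,45),(180,255,255));m[:,:205]=0;m[:,255:]=0;m[:175]=0;m[245:]=0
r=[np.where(m[y])[0].max() for y in range(192,228) if m[y].any()];xr=np.median(r)+.5;print("right",xr,onz("top",(xr,210),199).round(1))
for x in(212,236):
    ys=np.where(m[:,x])[0];print(x,[onz("top",(x,v),199).round(1) for v in(ys[0]-.5,ys[-1]+.5)])
```

```text
right 244.5 [478.4  44.5 199. ]
212 [array([544.9, 134.7, 199. ]), array([421.3, 133.1, 199. ])]
236 [array([546.4,  68.3, 199. ]), array([420.2,  67.4, 199. ])]
```

```bash
python3 -m jog '-1 5 3 4 -0.018 0.001 -0.005;-1 0 0 6 0 0 0;-1 0 0 0 0 0 0;-1 0 0 0 0 0 0' && python3 -c "
from h import *
go((491,158.5,189),(1,-0.01))"
```

```text
t: 13.62
position: [491.7, 157.5, 209.1]
ee_rot: [2.227, 2.202, 0.007]
ft_force: [0.4, 0.4, -3.7]
width: 0.169
t 13.62 pos [491.7 157.5 209.1] q6 0.09 toolx [ 0.011  1.    -0.004] tooly [ 1.    -0.011  0.01 ] toolz [ 0.01  -0.004 -1.   ] F [ 0.4  0.4 -3.7] w 0.169
shift tool [ 1.1 -0.9 20.1]
level turn [ 0.0099  0.0037 -0.    ]
turn z -0.001
```

```bash
python3 -m jog '-1 1 -1 6 0.004 0 0;-1 0 0 5 0 0 0;-1 0 0 4 0 0 0;-1 0 0 0 0 0 0;-1 0 0 0 0 0 0' && python3 -c "
from h import *
go((491,158.5,189),(1,-0.01))"
```

```text
t: 14.03
position: [490.7, 158.0, 192.9]
ee_rot: [2.23, 2.204, 0.001]
ft_force: [0.4, 0.3, -3.5]
width: 0.168
t 14.03 pos [490.7 158.  192.9] q6 0.09 toolx [ 0.011  1.    -0.004] tooly [ 1.    -0.011  0.005] toolz [ 0.005 -0.004 -1.   ] F [ 0.4  0.3 -3.5] w 0.168
shift tool [0.5 0.2 3.9]
level turn [ 0.005  0.004 -0.   ]
turn z -0.001
```

```bash
python3 -m jog '-1 0 0 2 0 0 0;-1 0 0 2 0 0 0;-1 0 0 1 0 0 0;-1 0 0 0 0 0 0' && python3 -c "
from h import *
go((491,158.5,189),(1,-0.01))"
```

```text
t: 14.37
position: [491.4, 158.0, 189.5]
ee_rot: [2.229, 2.204, 0.003]
ft_force: [0.8, -0.5, -4.3]
width: 0.169
t 14.37 pos [491.4 158.  189.5] q6 0.09 toolx [ 0.011  1.    -0.004] tooly [ 1.    -0.011  0.007] toolz [ 0.007 -0.004 -1.   ] F [ 0.8 -0.5 -4.3] w 0.169
shift tool [ 0.5 -0.5  0.5]
level turn [ 0.0067  0.0041 -0.    ]
turn z -0.001
```

```bash
python3 -m jog '-1 0 0 2 0 0 0;-1 0 0 1 0 0 0;-1 0 0 0 0 0 0' && python3 -c "
from h import *
go((491,158.5,189),(1,-0.01))"
```

```text
t: 14.62
position: [492.2, 158.1, 189.3]
ee_rot: [2.227, 2.203, 0.005]
ft_force: [-1.2, 0.9, -2.5]
width: 0.174
t 14.62 pos [492.2 158.1 189.3] q6 0.09 toolx [ 0.011  1.    -0.004] tooly [ 1.    -0.011  0.009] toolz [ 0.009 -0.004 -1.   ] F [-1.2  0.9 -2.5] w 0.174
shift tool [ 0.4 -1.2  0.3]
level turn [ 0.0088  0.0041 -0.    ]
turn z -0.001
```

```bash
python3 -m jog '-1 0 -1 3 0.002 0 0;-1 0 0 2 0 0 0' && python3 -c "
from h import *
go((491,158.5,189),(1,-0.01))"
```

```text
t: 14.78
position: [492.9, 158.1, 189.0]
ee_rot: [2.226, 2.202, 0.008]
ft_force: [-8.1, -0.8, 11.3]
width: 0.169
t 14.78 pos [492.9 158.1 189. ] q6 0.09 toolx [ 0.011  1.    -0.004] tooly [ 1.    -0.011  0.011] toolz [ 0.011 -0.004 -1.   ] F [-8.1 -0.8 11.3] w 0.169
shift tool [ 0.4 -1.9 -0. ]
level turn [ 0.0113  0.0042 -0.    ]
turn z -0.001
```

Contact came at z = 189, as expected. I ease off, release and retreat upward.

```bash
python3 -m jog '-1 0 -2 -1 0 0 0;-1 0 0 0 0 0 0;1 0 0 0 0 0 0;1 0 0 0 0 0 0;1 0 0 0 0 0 0;1 0 0 0 0 0 0;1 0 0 0 0 0 0;1 0 0 0 0 0 0' && python3 -c "
from h import *
go((491,158.5,189),(1,-0.01))"
```

```text
t: 15.45
position: [492.9, 158.3, 190.2]
ee_rot: [2.223, 2.199, 0.015]
ft_force: [-0.5, 0.3, -0.2]
width: 0.581
t 15.45 pos [492.9 158.3 190.2] q6 0.09 toolx [ 0.011  1.    -0.003] tooly [ 1.    -0.011  0.017] toolz [ 0.017 -0.004 -1.   ] F [-0.5  0.3 -0.2] w 0.581
shift tool [ 0.2 -2.   1.2]
level turn [ 0.0171  0.0034 -0.    ]
turn z -0.001
```

```bash
python3 -m jog '1 0 -1 -5 0.01 0 0;1 0 0 -20 0 0 0;1 0 0 -35 0 0 0;1 0 0 -40 0 0 0;1 -10 0 -30 0 0 0;1 -40 0 0 0 0 0;1 -40 0 0 0 0 0;1 -40 0 0 0 0 0;1 -40 0 0 0 0 0;1 -40 0 0 0 0 0' && python3 -m jog '1 -40 0 0 0 0 0;1 0 0 0 0 0 0'
python3 - <<'E'
from h import *
S=robot.read_camera("scene");T=robot.read_camera("top")
cv2.imwrite("pics/c9.png",np.hstack([cv2.resize(S[60:230,310:510],(400,400)),cv2.resize(T[150:270,150:290],(400,400))])[:,:,::-1])
hsv=cv2.cvtColor(T,cv2.COLOR_RGB2HSV)
m=cv2.inRange(hsv,(0,110,45),(9,255,255))|cv2.inRange(hsv,(170,110,45),(180,255,255));k=np.zeros_like(m);k[165:250,155:285]=m[165:250,155:285]
r=cv2.minAreaRect(np.argwhere(k)[:,::-1].astype(np.float32));print(r)
for q in cv2.boxPoints(r):print(q,onz("top",q,171).round(1),onz("top",q,121).round(1))
go(None)
E
```

```text
t: 16.28
position: [488.7, -52.3, 332.0]
ee_rot: [2.211, 2.22, 0.004]
ft_force: [1.3, 0.1, 0.3]
width: 0.997
t: 16.45
position: [488.1, -100.3, 333.4]
ee_rot: [2.217, 2.211, 0.001]
ft_force: [0.0, 0.7, 0.2]
width: 1.002
((207.0, 208.0), (44.0, 74.0), 90.0)
[170. 186.] [552.8 262.  171. ] [560.4 280.9 121. ]
[244. 186.] [548.8  51.9 171. ] [556.2  62.  121. ]
[244. 230.] [425.2  51.3 171. ] [427.5  61.4 121. ]
[170. 230.] [428.6 259.  171. ] [431.  277.8 121. ]
t 16.55 pos [488.5 -95.5 333.5] q6 -0.44 toolx [-0.001  1.    -0.004] tooly [1.    0.001 0.009] toolz [ 0.009 -0.004 -1.   ] F [-0.5  0.9  0.4] w 1.003
level turn [ 0.0088  0.0039 -0.    ]
```

View pics/c9.png

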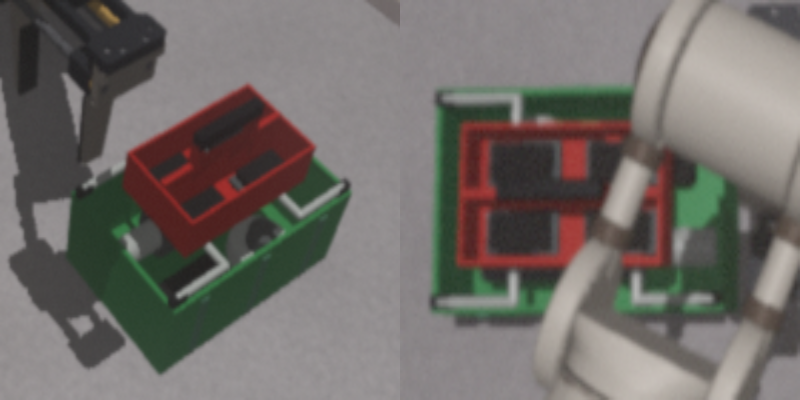

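The tray rests on both bails, level and aligned. Measured centre is about (490,161), the tote's about (489.5,159.5). The arm is clear, so I hand in.

```bash
python3 -c "
from plant import robot
print(robot.hand_in(),robot.get_state()['t'])"
```

```text
the job is handed in; nothing more can be done
the job is handed in; nothing more can be done
```

The job is done and handed in at about 16.6 s, well under the 64 s limit. No verdict was reported.

- **Bail:** I pinched the out bail by its yellow sleeve and swung it over until it met the end stop, where I read about 29 N at the wrist. Afterwards both cameras showed both crossbars in place, at world y of about 97 and 223 mm.
- **Tray:** I lifted the smaller red tray by its black handle, set it on the two bails and let go. Contact came at the expected height, with the fingertips at z = 189 mm.
- **Last checks:** From the top view, the tray's centre is at about (490, 161) mm and the tote's at (489.5, 159.5) mm, so they agree within about 2 mm. The tray's long side is within about 1° of the tote's, and it looks level in the scene view. The gripper was open and clear of everything.
- **Disagreements:** Estimates of the tote's centre along its length ranged from 156.6 to 160.9 mm depending on the cue. I used about 159. I did not move or touch the yellow tray, but I did not re-measure it at the end.

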